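# Lower a ratchet-held parts lift by its crank

### The arm

A 6-joint arm with a two-finger parallel gripper is mounted at the origin on a cart in front of the work surface, level with it; the furniture and walls round the work are solid. World frame = base frame: x ahead of the robot, y to its left, z up, the work surface at z = 0. Lengths are in mm, angles in rad, forces in N, time in s.
With the tool pointing down it reaches from about 250 to 850 mm from the base axis. Payload 12.5 kg.
Tool frame: the origin (TCP) lies at the very end of the fingers, on their centre line; the grasp point (between the pads) lies 19 mm behind it; x points along the fingers, z is the direction in which the jaws open and shut, and the axes are right-handed (so a half turn about x gives the same grasp; the last joint's range is limited). The gripper opens to 93 mm and grips with 3 to 60 N. Pads are 15 mm wide; open, the fingers measure 128 mm over their backs; the gripper's body (75 mm by 188 mm) begins 65 mm behind the grasp point.
Start: joints at [1.091, 0.351, 1.652, -0, 1.139, -0.085], TCP at [211.511, 507.688, 218.633] pointing down, gripper open.
Joint ranges: [-2.75, 2.75], [-0.79, 2.1], [0.01, 2.65], [-1.57, 4.71], [0.07, 3.14], [-2.87, 2.87]. Speed limits (rad/s): [2.22, 2.22, 2.79, 3.14, 3.14, 3.14].

### API

Orientations are given as a rotation vector (axis times angle).
In Python, from cell import bot, vision, ticket gives the robot as it stands.
- The arm moves only by the tool send_rows, never from a script. Its argument "moves" is a list of rows, each an object with "dp": the shift along the tool's x, y, z in mm, a list of three; "rot": the turn, a rotation vector about the tool's x, y, z in degrees, a list of three; "grip": the gripper command: -1 is shut, 1 is fully open, values between are in proportion. In form: [{"dp": [tx, ty, tz], "rot": [wx, wy, wz], "grip": grip}, ...]. A call has 1 to 12 rows; each row is the pose to reach, as a shift and turn from the pose commanded when the call began, along the tool's axes at that moment; what a row does not reach only later rows make up. A row lasts 1/12 s, in which the tool goes at most 41.7 mm and 7.16 degrees, less where a joint would pass 70% of its speed; a pose out of reach is approached as far as the arm can. A call with a gripper value outside its range is refused whole. The fingers move at their own pace and stop on an object; "newtons" is the grip in N (left out, the last holds). Time passes only in rows, so rows that repeat a pose let the fingers close. It gives the time, the measured TCP pose, the force and the opening at its end, in the units of the state.
- bot.get_state(): the state, without advancing time (a new reading comes with each control period).
- vision.get_image(name): name is "scene" or "top"; returns the picture (400x640x3 uint8, red, green, blue); there is no depth.
- vision.camera_model(name): a dict with "intrinsics" (3x3 intrinsics, pixels), "pose" (4x4, takes a point from camera to world coordinates). Camera axes: x right, y up, looking along -z (the intrinsics and any distortion apply to the point x, -y, -z); pixel columns grow to the right and rows downward; lengths in mm; the calibration is good to about 2 mm. A picture is of the moment at which its call begins. camera_model takes no time and is no camera call.
- ticket.close_job(): hands the job in, once; it reports no verdict.
The state is a dict: "time_s": time; "qpos": joint angles; "qvel": joint speeds; "effort": joint torques, N m; "position": TCP position; "ee_rot": TCP orientation; "wrist_force": force on the tool from outside, world axes, zero at the start; "torque": the same for the moment, N m; "finger_gap": finger opening in mm.
Only numpy, scipy, OpenCV 4.12 (cv2) and the standard library are available. Lean on these libraries where they do the work, as an engineer would, in place of code of your own. Each camera call takes 0.05 s, during which the arm holds its last target.

### The job

Two reels of solder are held up on the platform of the small hand-cranked lift by its ratchet: lower them. Tip the pawl's ball lever over to its other side (past upright it falls over by itself), take the crank by its grip and wind up a little so that the jammed pawl swings clear, then let the crank turn back slowly under control, no faster than about a quarter turn a second, until the platform rests fully down. Leave the pawl clear and let go, without shifting the jar, power adapter or circuit board standing near.

Things in the scene. Friction and masses are not known exactly. Their poses are not given: they have to be found in the camera images.
- shaft_front (a point): Front end of the crank shaft of the lift, 140 mm above the bench. Its axes are the lift's: x level along the shaft, away from the robot, into the lift; y level, to the lift's left; z up. A roof plate overhangs the crank: underside 190 mm above the shaft, reaching 20 mm further forward (-x) than this point, 87 mm to the right and 77 mm to the left of it: keep the tool tilted 30 to 45 deg from vertical, coming from the front.
- grip_center (a point): Centre of the black crank grip, a round sleeve 76 mm long, 17 to 19 mm thick, level along the shaft axis, that turns freely on its pin. It circles the shaft axis at 60 mm radius, 42 mm in front of shaft_front (x -0.042 in its axes). Under load it takes 1.5 to 3 N along the circle to hold it. The steel crank arm lies 34 to 42 mm behind the centre, the grip's front end 38 mm before it.
- crank (a joint): Crank angle, rad: 0 = platform fully down (hard stop), with the grip straight above the shaft; grows as the platform is raised, about 3.4 to 7 at the start, at most 8.3. Winding up is clockwise seen from the robot: grip position from the shaft axis is y = -60 sin(q), z = +60 cos(q) mm. The load always drives it back towards 0; let go with the pawl clear and it runs away. Toothed wheel on the shaft: 18 teeth of 0.349 rad.
- platform (a joint): Height of the platform above its rest, m: 0.014 times the crank angle; 0 = down on its two rubber feet.
- pawl (a joint): Pawl angle, rad: about 0 = nose in a tooth, 0.28 = swung up clear. The teeth are undercut, so under load the pawl stays jammed even with the lever tipped over; wind the crank up 0.2 to 0.3 rad with the lever tipped over and it swings clear by itself within 0.3 s and stays clear.
- lever (a joint): Ball lever, pivoted on the pawl, rad: 0 = leaning 40 deg to the right (start; its weight holds the pawl in), 0.70 = upright, 1.40 = leaning 40 deg to the left (its weight lifts the pawl). Past upright it falls over by itself in about a second, against a damper; it takes under 2 N at the ball to tip. Push it only just past upright: pressing hard beyond its far stop could force the pawl out.
- ball_center (a point): Centre of the dark steel ball, 24 mm across, at the end of the ball lever, 75 mm from the lever's pivot axis; 20 mm in front of (-x) shaft_front. A thin bar runs from it back to the pawl. At rest 95 mm above the shaft axis.
- lever_pivot (a point): Point on the pivot axis of ball lever and pawl (parallel to the shaft), in the ball's plane: 20 mm before, 48 mm left of and 38 mm above shaft_front.
- platform_top (a point): Centre of the top of the aluminium platform, 70 x 130 x 8 mm, left of the lift's upright; two reels of solder 55 mm across stand fixed on it. 26 mm above the bench when fully down.
- jar: Square white jar with blue cap, 56 x 56 x 104 mm, standing right of the lift; origin at centre of underside (bystander, leave it where it stands)
- adapter: Small black power adapter, 32 x 64 x 26 mm, lying before the lift; origin at centre of underside (bystander, leave it where it stands)
- board: Small circuit board, 26 x 42 x 13 mm, lying left in front of the lift; origin at centre of underside (bystander, leave it where it stands)

How it is judged (in metres and radians):
On the way, in this order (a step that is already met when the one before it is completed fails the run):
1. the ball lever is tipped over to the left (past 1.0 rad) with the platform still up (over 40 mm) (value of joint lever above 1 rad and value of joint platform above 0.04 m), for 0.2 s.
2. the pawl has swung clear (past 0.15 rad) with the platform still up (over 40 mm) (value of joint pawl above 0.15 rad and value of joint platform above 0.04 m), for 0.2 s.
At the end, for the whole second after the job is handed in: The platform is down within 2 mm of its rest and at rest (crank under 0.2 rad/s), the ball lever leans left (over 1.0 rad) and the pawl is clear (over 0.15 rad) (value of joint platform below 0.002 m and value of joint pawl above 0.15 rad and value of joint lever above 1 rad and velocity of joint crank between -0.2 and 0.2 rad/s); the robot touches nothing.
It fails at once if the crank runs back faster than 4 rad/s (the load is let go) (velocity of joint crank below -4 rad/s).
It fails at once if the jar is shifted by more than 30 mm (distance of jar from where it was at the start of the episode above 0.03 m).
It fails at once if the power adapter is shifted by more than 30 mm (distance of adapter from where it was at the start of the episode above 0.03 m).
It fails at once if the circuit board is shifted by more than 30 mm (distance of board from where it was at the start of the episode above 0.03 m).
It also fails if it takes over 67 s, if anything falls off the work surface, if the arm or the gripper's body presses on something with over 40 N, if the wrist force passes 120 N, or if a joint passes its speed limit or range.

## Working session

There is one attempt and no reset: what is moved stays moved. The work goes in short steps, Python scripts to look and compute and a tool call to move; the robot and the scene stay as the last step left them, time stands still between calls to the robot, and variables do not carry over. Pictures are saved under pics/ and viewed, and the job is handed in when it is done.

Besides the shell and the picture viewer there is one more tool, called after ">>>" by a JSON object that holds its "api" and its "payload". send_rows: Moves the arm, as the interface text tells. Its arguments: {"type":"object","properties":{"moves":{"type":"array","items":{"type":"object","properties":{"dp":{"type":"array","items":{"type":"number"}},"rot":{"type":"array","items":{"type":"number"}},"grip":{"type":"number"}}}},"newtons":{"type":"number"}},"required":["moves"]}

```bash
mkdir -p pics; ls; python3 - <<'E'
from cell import bot, vision, ticket
import cv2
print(bot.get_state())
for n in("scene","top"):
    im=vision.get_image(n); cv2.imwrite(f"pics/{n}0.png",im[:,:,::-1]); m=vision.camera_model(n); print(n,m)
E
```

```text
pics
{'time_s': 0.0, 'qpos': array([ 1.09139115e+00,  3.51232252e-01,  1.65240022e+00,  8.50049502e-06,
        1.13909952e+00, -8.46286391e-02]), 'qvel': array([ 0.00140441,  0.00016228,  0.00084604, -0.00043697,  0.00060435,
        0.0006952 ]), 'effort': array([-2.10443463e-04, -4.97330832e+01, -2.85239017e+01,  6.98354677e-02,
        2.57818209e-02, -1.09245598e-04]), 'position': array([211.3658092 , 507.40338104, 218.11268426]), 'ee_rot': array([-0.91425144,  1.37151521,  0.91335717]), 'wrist_force': array([-0.23993871,  0.03532458, -0.45463097]), 'torque': array([ 0.01292326, -0.03564623, -0.0569039 ]), 'finger_gap': 92.7984895678155}
scene {'intrinsics': array([[508.35003279,   0.        , 318.99720969],
       [  0.        , 508.35003279, 193.52697988],
       [  0.        ,   0.        ,   1.        ]]), 'pose': array([[ 5.17654486e-01,  4.82563781e-01, -7.06516829e-01,
        -2.18476404e+02],
       [-8.55574362e-01,  2.87004811e-01, -4.30837267e-01,
        -5.80478885e+02],
       [-5.13273116e-03,  8.27502529e-01,  5.61438527e-01,
         7.25040850e+02],
       [ 0.00000000e+00,  0.00000000e+00,  0.00000000e+00,
         1.00000000e+00]])}
top {'intrinsics': array([[390.0298331 ,   0.        , 323.53399674],
       [  0.        , 390.0298331 , 200.84084563],
       [  0.        ,   0.        ,   1.        ]]), 'pose': array([[-3.82040661e-01,  7.62273606e-01, -5.22478597e-01,
         4.38895361e+01],
       [-9.24134822e-01, -3.17839145e-01,  2.12021483e-01,
         1.17922160e+01],
       [-4.44577010e-03,  5.63841492e-01,  8.25871060e-01,
         8.45233461e+02],
       [ 0.00000000e+00,  0.00000000e+00,  0.00000000e+00,
         1.00000000e+00]])}
```

View pics/scene0.png

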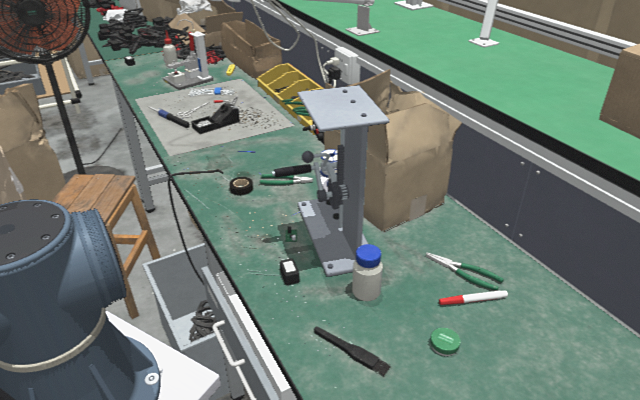

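View pics/top0.png

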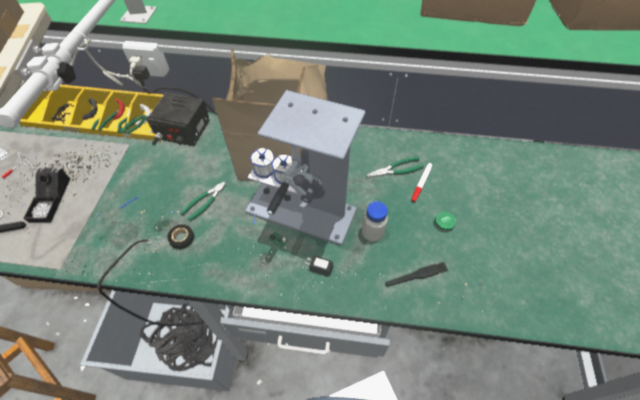

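```bash
python3 - <<'E'
import cv2
a=cv2.imread("pics/scene0.png")[80:300,230:400]; cv2.imwrite("pics/s0c.png",cv2.resize(a,None,fx=2.7,fy=2.7,interpolation=cv2.INTER_CUBIC))
a=cv2.imread("pics/top0.png")[85:285,230:400]; cv2.imwrite("pics/t0c.png",cv2.resize(a,None,fx=3,fy=3,interpolation=cv2.INTER_CUBIC))
E
```

```text
(no output)
```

View pics/s0c.png

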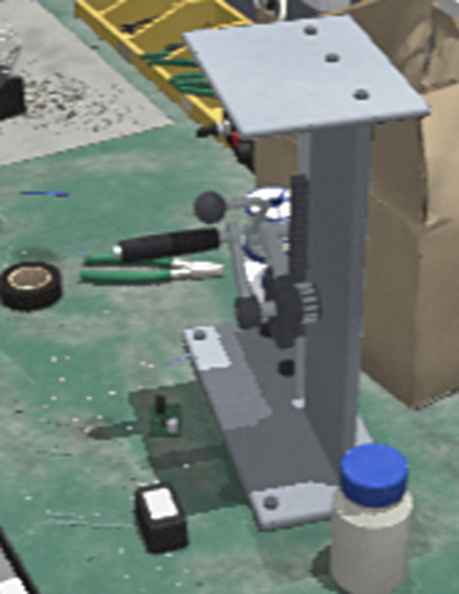

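View pics/t0c.png

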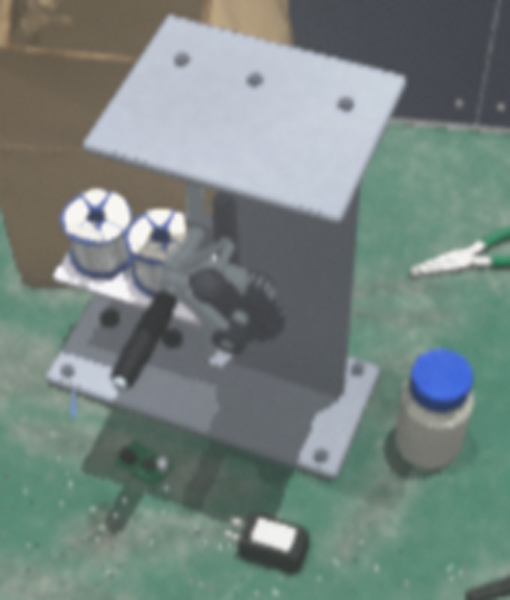

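```bash
cat > h.py <<'E'
import numpy as np, cv2
from cell import bot, vision, ticket
def ray(n,u,v):
    m=vision.camera_model(n);K=m["intrinsics"];P=m["pose"]
    d=np.array([(u-K[0,2])/K[0,0],-(v-K[1,2])/K[1,1],-1.]);d=P[:3,:3]@d
    return P[:3,3],d/np.linalg.norm(d)
def onz(n,u,v,z):
    o,d=ray(n,u,v);return o+d*(z-o[2])/d[2]
def tri(a,b):
    (o1,d1),(o2,d2)=ray("scene",*a),ray("top",*b)
    A=np.stack([d1,-d2],1);t=np.linalg.lstsq(A,o2-o1,rcond=None)[0]
    p,q=o1+d1*t[0],o2+d2*t[1];return (p+q)/2,np.linalg.norm(p-q)
def proj(n,p):
    m=vision.camera_model(n);K=m["intrinsics"];P=m["pose"]
    c=P[:3,:3].T@(np.asarray(p,float)-P[:3,3]);return np.array([K[0,2]-K[0,0]*c[0]/c[2],K[1,2]+K[1,1]*c[1]/c[2]])
E
python3 - <<'E'
import cv2,numpy as np
for n,(x0,y0,x1,y1) in (("scene",(290,75,400,140)),("top",(250,80,375,165))):
    a=cv2.imread(f"pics/{n}0.png")[y0:y1,x0:x1]
    cv2.imwrite(f"pics/roof_{n}.png",cv2.resize(a,None,fx=6,fy=6,interpolation=cv2.INTER_CUBIC))
    hsv=cv2.cvtColor(a,cv2.COLOR_BGR2HSV)
    print(n,a[20,45],hsv[20,45])
    m=((hsv[...,2]>135)&(hsv[...,0]>95)&(hsv[...,0]<130)).astype(np.uint8)*255
    m=cv2.morphologyEx(m,cv2.MORPH_CLOSE,np.ones((5,5),np.uint8))
    cs,_=cv2.findContours(m,0,2);c=max(cs,key=cv2.contourArea)
    c=cv2.convexHull(c)
    for e in(3,5):print(cv2.contourArea(c),(cv2.approxPolyDP(c,e,True)[:,0]+[x0,y0]).tolist())
E
```

```text
scene [209 198 189] [107  24 209]
2751.0 [[388, 120], [320, 129], [298, 92], [353, 82]]
2751.0 [[388, 120], [320, 129], [298, 92], [353, 82]]
top [209 198 192] [109  21 209]
4468.5 [[258, 131], [286, 90], [364, 110], [342, 158]]
4468.5 [[258, 131], [286, 90], [364, 110], [342, 158]]
```

View pics/roof_scene.png

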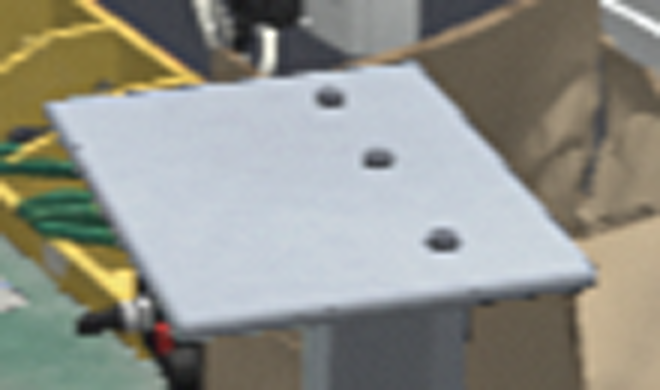

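View pics/roof_top.png

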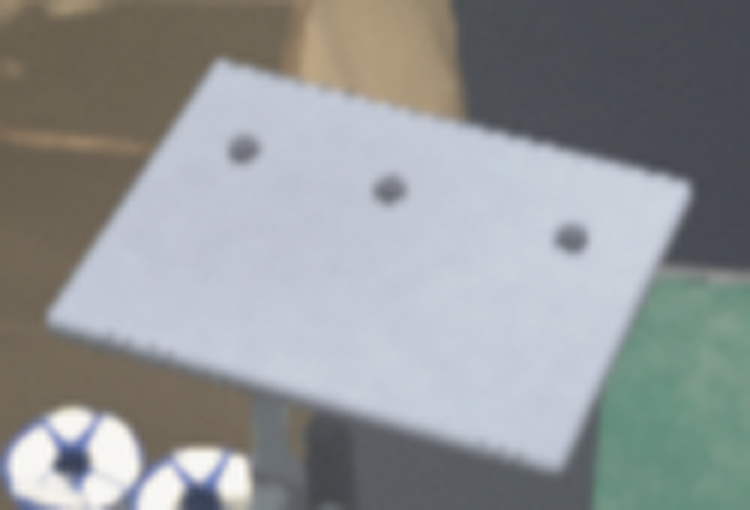

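```bash
python3 - <<'E'
from h import *
S=dict(FL=(298,92.2),FR=(320.3,129.2),BR=(388.7,121),BL=(360,85.8))
T=dict(FL=(258.2,132.7),FR=(343,157.5),BR=(365.3,110.8),BL=(286.7,90.3))
P={k:tri(S[k],T[k]) for k in S}
for k in P:print(k,P[k][0].round(1),round(P[k][1],1), onz("scene",*S[k],336).round(1)[:2],onz("top",*T[k],336).round(1)[:2])
y=P['FL'][0]-P['FR'][0];print("width",np.linalg.norm(y),np.degrees(np.arctan2(-y[0],y[1])))
y=P['BL'][0]-P['BR'][0];print("width",np.linalg.norm(y),np.degrees(np.arctan2(-y[0],y[1])))
y=P['BR'][0]-P['FR'][0];print("depth",np.linalg.norm(y),np.degrees(np.arctan2(y[1],y[0])))
y=P['BL'][0]-P['FL'][0];print("depth",np.linalg.norm(y),np.degrees(np.arctan2(y[1],y[0])))
# grip ends
s=[(230+118/2.7,80+250/2.7),(230+218/2.7,80+238/2.7)];t=[(230+122/3,85+380/3),(230+165/3,85+300/3)]
for a,b in zip(s,t):print("grip",tri(a,b))
# shaft hub
print("hub",tri((230+248/2.7,80+310/2.7),(230+215/3,85+355/3)))
for p in[(258,232)]:pass
# base plate corners scene top z?
print("jar",onz("top",230+440/3,85+375/3,104),onz("scene",230+375/2.7,80+470/2.7,98))
print("adapter",onz("top",230+272/3,85+535/3,26),onz("scene",230+158/2.7,80+500/2.7,26))
print("board",onz("top",230+145/3,85+462/3,5))
E
```

```text
FL [547.8 -67.2 336.4] 0.0 [548.6 -66.7] [548.2 -67.2]
FR [ 436.6 -184.2  335.7] 0.4 [ 436.5 -184.4] [ 436.2 -184. ]
BR [ 524.9 -269.4  335.4] 0.8 [ 523.  -269.9] [ 524.9 -269.4]
BL [ 639.5 -153.6  334.4] 1.6 [ 637.7 -155. ] [ 636.5 -152.6]
width 161.45837645075503 -43.54326214617886
width 162.88667391990316 -44.70167594311512
depth 122.70572850048717 -43.961005849553494
depth 126.01217910676081 -43.31655772368669
grip (array([477.74725693, -49.3606346 , 185.71206042]), np.float64(0.1199975861711942))
grip (array([535.52022819, -99.7817601 , 180.33413785]), np.float64(3.2782328778228624))
hub (array([ 519.15549609, -129.82581448,  128.3702966 ]), np.float64(17.507717815881005))
jar [ 443.34896127 -279.90173547  104.        ] [ 445.91507872 -283.63578975   98.        ]
adapter [ 404.38164891 -126.18209749   26.        ] [ 408.03782685 -124.94518105   26.        ]
board [513.54613099 -58.65693713   5.        ]
```

```bash
cat >> h.py <<'E'
from scipy.spatial.transform import Rotation as R
YAW=np.radians(-44.0); SH=np.array([510.,-136.,140.])
ex=np.array([np.cos(YAW),np.sin(YAW),0]);ey=np.array([-np.sin(YAW),np.cos(YAW),0]);ez=np.array([0,0,1.])
L=np.stack([ex,ey,ez],1)
def W(*p): return SH+L@np.array(p,float)
def loc(p): return L.T@(np.asarray(p)-SH)
def ori(t,sgn=1,yaw=0):
    t=np.radians(t);x=L@R.from_euler('z',yaw,degrees=True).as_matrix()@np.array([np.sin(t),0,-np.cos(t)])
    z=sgn*(L@R.from_euler('z',yaw,degrees=True).as_matrix()@np.array([0,1.,0]))
    return np.stack([x,np.cross(z,x),z],1)
def rel(p,Rt=None):
    s=bot.get_state();R0=R.from_rotvec(s['ee_rot']).as_matrix()
    dp=R0.T@(np.asarray(p)-s['position'])
    rv=np.zeros(3) if Rt is None else R.from_matrix(R0.T@Rt).as_rotvec(degrees=True)
    return dp.round(1),rv.round(1)
def st():
    s=bot.get_state();R0=R.from_rotvec(s['ee_rot']).as_matrix()
    print("t",round(s['time_s'],2),"q",s['qpos'].round(2),"loc",loc(s['position']).round(1),"F_loc",(L.T@s['wrist_force']).round(1),"gap",round(s['finger_gap'],1))
    print("Rloc",(L.T@R0).round(2).tolist())
E
python3 - <<'E'
from h import *
print("ball",proj("scene",W(-20,0,95)),"seen (307.8,156.7)", "pivot",proj("scene",W(-20,48,38)),"shaft",proj("scene",W(0,0,0)),proj("top",W(0,0,0)))
for q in(5.4,5.5,5.6):
  print(q,[proj(n,W(x,-60*np.sin(q),60*np.cos(q))).round(1) for n in("scene","top") for x in(-80,-4)])
print("seen",[(230+118/2.7,80+250/2.7),(230+218/2.7,80+238/2.7)],[(230+122/3,85+380/3),(230+165/3,85+300/3)])
st()
for sg in(1,-1): print(sg,rel(W(-130,-55,150),ori(40,sg)))
for n in("jar",):print(loc([444,-281,0]),loc([406,-125,0]),loc([513.5,-58.7,0]))
E
```

```text
ball [308.58991574 156.7772389 ] seen (307.8,156.7) pivot [303.47203119 169.52010855] shaft [318.90739364 195.99289805] [306.08300707 198.73079477]
5.4 [array([274.9, 174. ]), array([311.2, 168.8]), array([269. , 211.4]), array([284.6, 183.5])]
5.5 [array([275.2, 173.1]), array([311.6, 168. ]), array([270.5, 210.8]), array([286.2, 182.8])]
5.6 [array([275.5, 172.5]), array([312.2, 167.4]), array([272.3, 210.4]), array([287.9, 182.3])]
seen [(273.7037037037037, 172.59259259259258), (310.74074074074076, 168.14814814814815)] [(270.6666666666667, 211.66666666666669), (285.0, 185.0)]
t 0.1 q [ 1.09  0.35  1.65 -0.    1.14 -0.08] loc [-661.8  255.4   78.2] F_loc [-0.2 -0.2 -0. ] gap 93.1
Rloc [[0.0, -0.93, -0.36], [-0.0, -0.36, 0.93], [-1.0, 0.0, -0.0]]
1 (array([ -71.4, -382. , -483. ]), array([ 20.5,   7.4, -39.5]))
-1 (array([ -71.4, -382. , -483. ]), array([-150. ,   54.6,   10.2]))
[  53.24903689 -150.1517235  -140.        ] [ -82.45258131  -64.33173272 -140.        ] [ -51.17940274   58.03627086 -140.        ]
```

>>> {"api": "send_rows", "payload": {"moves": [{"dp": [-71, -382, -483], "rot": [20.5, 7.4, -39.5], "grip": -1}, {"dp": [-71, -382, -483], "rot": [20.5, 7.4, -39.5], "grip": -1}, {"dp": [-71, -382, -483], "rot": [20.5, 7.4, -39.5], "grip": -1}, {"dp": [-71, -382, -483], "rot": [20.5, 7.4, -39.5], "grip": -1}, {"dp": [-71, -382, -483], "rot": [20.5, 7.4, -39.5], "grip": -1}, {"dp": [-71, -382, -483], "rot": [20.5, 7.4, -39.5], "grip": -1}, {"dp": [-71, -382, -483], "rot": [20.5, 7.4, -39.5], "grip": -1}, {"dp": [-71, -382, -483], "rot": [20.5, 7.4, -39.5], "grip": -1}, {"dp": [-71, -382, -483], "rot": [20.5, 7.4, -39.5], "grip": -1}, {"dp": [-71, -382, -483], "rot": [20.5, 7.4, -39.5], "grip": -1}, {"dp": [-71, -382, -483], "rot": [20.5, 7.4, -39.5], "grip": -1}, {"dp": [-71, -382, -483], "rot": [20.5, 7.4, -39.5], "grip": -1}], "newtons": 20}}

```text
time_s: 1.1
position: [344.5, 33.8, 275.4]
ee_rot: [-1.071, 1.148, 0.084]
wrist_force: [1.0, 0.4, -0.1]
finger_gap: 17.3
```

```bash
python3 - <<'E'
from h import *
st();print(rel(W(-130,-55,150),ori(40)))
E
```

```text
t 1.1 q [ 0.46 -0.21  2.28 -0.82  0.97  0.1 ] loc [-237.1    7.2  135.4] F_loc [ 0.4  0.9 -0.1] gap 17.3
Rloc [[0.64, -0.77, -0.0], [0.0, -0.0, 1.0], [-0.77, -0.64, 0.0]]
(array([ 57.5, -91.4, -62.3]), array([ 0. ,  0.1, -0. ]))
```

```bash
python3 - <<'E'
from h import *
print(rel(W(-78,-55,173),ori(40)),rel(W(-10,-55,92),ori(40)))
E
```

```text
(array([  73.3, -146. ,  -62.3]), array([ 0. ,  0.1, -0. ])) (array([ 179. , -146.1,  -62.5]), array([ 0. ,  0.1, -0. ]))
```

>>> {"api": "send_rows", "payload": {"moves": [{"dp": [73, -146, -62], "rot": [0, 0, 0], "grip": -1}, {"dp": [73, -146, -62], "rot": [0, 0, 0], "grip": -1}, {"dp": [73, -146, -62], "rot": [0, 0, 0], "grip": -1}, {"dp": [73, -146, -62], "rot": [0, 0, 0], "grip": -1}, {"dp": [73, -146, -62], "rot": [0, 0, 0], "grip": -1}, {"dp": [100, -146, -62], "rot": [0, 0, 0], "grip": -1}, {"dp": [130, -146, -62], "rot": [0, 0, 0], "grip": -1}, {"dp": [155, -146, -62], "rot": [0, 0, 0], "grip": -1}, {"dp": [170, -146, -62], "rot": [0, 0, 0], "grip": -1}, {"dp": [179, -146, -62], "rot": [0, 0, 0], "grip": -1}, {"dp": [179, -146, -62], "rot": [0, 0, 0], "grip": -1}]}}

```text
time_s: 2.02
position: [464.6, -166.9, 229.6]
ee_rot: [-1.069, 1.152, 0.085]
wrist_force: [-0.0, 0.2, -0.0]
finger_gap: 0.5
```

```bash
python3 - <<'E'
from h import *
st();a=vision.get_image("scene")[80:300,230:400,::-1];b=vision.get_image("top")[85:285,230:400,::-1]
a=cv2.resize(a,(400,518),interpolation=2);b=cv2.resize(b,(400,471),interpolation=2)
b=np.vstack([b,np.zeros((47,400,3),np.uint8)]);cv2.imwrite("pics/v1.png",np.hstack([a,b]))
E
```

```text
t 2.02 q [-0.27  0.04  2.2  -0.88  0.41 -0.34] loc [-11.2 -53.8  89.6] F_loc [-0.1  0.1 -0. ] gap 0.5
Rloc [[0.64, -0.77, 0.0], [-0.0, 0.0, 1.0], [-0.77, -0.64, -0.0]]
```

View pics/v1.png

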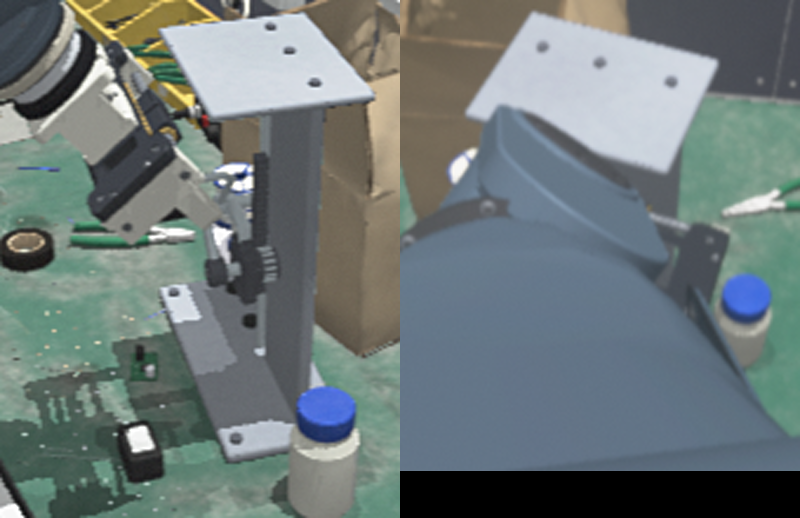

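>>> {"api": "send_rows", "payload": {"moves": [{"dp": [0, 0, 15], "rot": [0, 0, 0], "grip": -1}, {"dp": [0, 0, 22], "rot": [0, 0, 0], "grip": -1}, {"dp": [0, 0, 27], "rot": [0, 0, 0], "grip": -1}, {"dp": [0, 0, 32], "rot": [0, 0, 0], "grip": -1}, {"dp": [0, 0, 37], "rot": [0, 0, 0], "grip": -1}, {"dp": [0, 0, 42], "rot": [0, 0, 0], "grip": -1}, {"dp": [0, 0, 47], "rot": [0, 0, 0], "grip": -1}, {"dp": [0, 0, 52], "rot": [0, 0, 0], "grip": -1}, {"dp": [0, 0, 57], "rot": [0, 0, 0], "grip": -1}, {"dp": [0, 0, 61], "rot": [0, 0, 0], "grip": -1}, {"dp": [0, 0, 65], "rot": [0, 0, 0], "grip": -1}, {"dp": [0, 0, 69], "rot": [0, 0, 0], "grip": -1}]}}

```text
time_s: 3.12
position: [513.1, -116.4, 231.4]
ee_rot: [-1.07, 1.149, 0.084]
wrist_force: [-0.6, -0.8, 0.0]
finger_gap: 0.8
```

```bash
python3 - <<'E'
from h import *
st();a=vision.get_image("scene")[80:300,230:400,::-1]
cv2.imwrite("pics/v2.png",cv2.resize(a,None,fx=2.7,fy=2.7,interpolation=2));st()
E
```

```text
t 3.12 q [-0.1   0.12  2.1  -0.92  0.52 -0.18] loc [-11.4  16.3  91.4] F_loc [ 0.1 -1.   0. ] gap 0.8
Rloc [[0.64, -0.77, -0.0], [0.0, 0.0, 1.0], [-0.77, -0.64, 0.0]]
t 3.17 q [-0.1   0.12  2.1  -0.92  0.52 -0.18] loc [-11.3  16.8  91.5] F_loc [-0.1  0.6  0.1] gap 0.3
Rloc [[0.64, -0.77, -0.0], [0.0, 0.0, 1.0], [-0.77, -0.64, 0.0]]
```

View pics/v2.png

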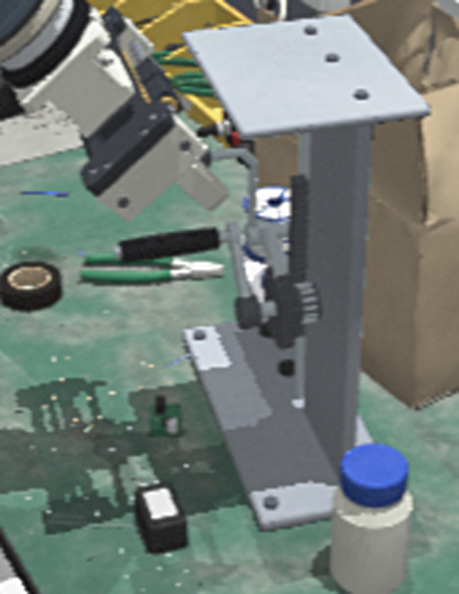

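>>> {"api": "send_rows", "payload": {"moves": [{"dp": [0, 0, 4], "rot": [0, 0, 0], "grip": -1}, {"dp": [0, 0, 8], "rot": [0, 0, 0], "grip": -1}, {"dp": [0, 0, 11], "rot": [0, 0, 0], "grip": -1}, {"dp": [0, 0, 13], "rot": [0, 0, 0], "grip": -1}, {"dp": [0, 0, 13], "rot": [0, 0, 0], "grip": -1}, {"dp": [0, 0, 13], "rot": [0, 0, 0], "grip": -1}, {"dp": [0, 0, 13], "rot": [0, 0, 0], "grip": -1}, {"dp": [0, 0, 13], "rot": [0, 0, 0], "grip": -1}, {"dp": [0, 0, 13], "rot": [0, 0, 0], "grip": -1}, {"dp": [0, 0, 13], "rot": [0, 0, 0], "grip": -1}, {"dp": [0, 0, 13], "rot": [0, 0, 0], "grip": -1}, {"dp": [0, 0, 13], "rot": [0, 0, 0], "grip": -1}]}}

```text
time_s: 4.17
position: [521.8, -107.4, 231.5]
ee_rot: [-1.07, 1.149, 0.084]
wrist_force: [-0.1, -1.1, -1.0]
finger_gap: 0.4
```

```bash
python3 - <<'E'
from h import *
st();a=vision.get_image("scene")[80:300,230:400,::-1]
cv2.imwrite("pics/v3.png",cv2.resize(a,None,fx=2.7,fy=2.7,interpolation=2));st()
E
```

```text
t 4.17 q [-0.08  0.14  2.08 -0.92  0.54 -0.16] loc [-11.3  28.8  91.5] F_loc [ 0.7 -0.8 -1. ] gap 0.4
Rloc [[0.64, -0.77, -0.0], [0.0, 0.0, 1.0], [-0.77, -0.64, 0.0]]
t 4.22 q [-0.08  0.14  2.08 -0.92  0.54 -0.16] loc [-11.4  28.8  91.5] F_loc [-0.5 -0.1  0.5] gap 0.5
Rloc [[0.64, -0.77, -0.0], [0.0, 0.0, 1.0], [-0.77, -0.64, 0.0]]
```

View pics/v3.png

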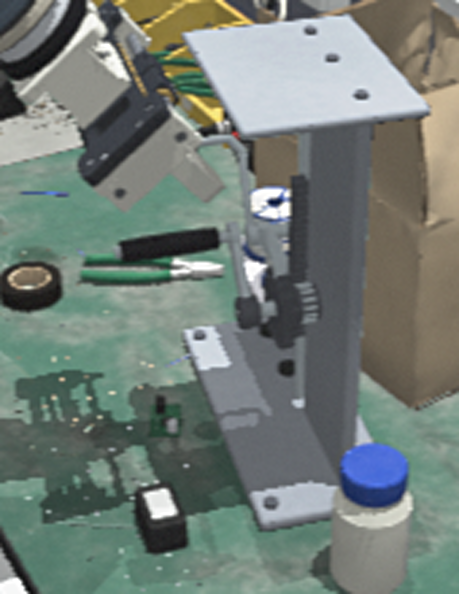

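```bash
python3 - <<'E'
from h import *
for a in(0.7,0.8,1,1.4):
  t=np.radians(40)-a
  p=proj("scene",W(-20,48-75*np.sin(t),38+75*np.cos(t))); print(a,p,(p-[230,80])*2.7)
E
```

```text
0.7 [302.61092015 137.10432279] [196.0494844  154.18167153]
0.8 [301.75011848 135.57484135] [193.72531989 150.05207165]
1 [300.12250545 133.62571418] [189.3307647  144.78942829]
1.4 [297.45328644 134.16818015] [182.12387338 146.25408641]
```

>>> {"api": "send_rows", "payload": {"moves": [{"dp": [0, 0, 4], "rot": [0, 0, 0], "grip": -1}, {"dp": [0, 0, 8], "rot": [0, 0, 0], "grip": -1}, {"dp": [0, 0, 10], "rot": [0, 0, 0], "grip": -1}, {"dp": [0, 0, 10], "rot": [0, 0, 0], "grip": -1}, {"dp": [0, 0, 10], "rot": [0, 0, 0], "grip": -1}, {"dp": [0, 0, 10], "rot": [0, 0, 0], "grip": -1}, {"dp": [0, 0, 10], "rot": [0, 0, 0], "grip": -1}, {"dp": [0, 0, 10], "rot": [0, 0, 0], "grip": -1}]}}

```text
time_s: 4.88
position: [528.7, -100.2, 231.5]
ee_rot: [-1.07, 1.149, 0.084]
wrist_force: [-0.4, 0.3, -0.3]
finger_gap: 0.5
```

```bash
python3 - <<'E'
from h import *
st();a=vision.get_image("scene")[80:300,230:400,::-1]
cv2.imwrite("pics/v4.png",cv2.resize(a,None,fx=2.7,fy=2.7,interpolation=2));st()
E
```

```text
t 4.88 q [-0.06  0.15  2.07 -0.92  0.55 -0.15] loc [-11.4  38.7  91.5] F_loc [-0.5 -0.1 -0.3] gap 0.5
Rloc [[0.64, -0.77, -0.0], [0.0, 0.0, 1.0], [-0.77, -0.64, 0.0]]
t 4.93 q [-0.06  0.15  2.07 -0.92  0.55 -0.15] loc [-11.4  38.8  91.6] F_loc [ 0.3 -0.2  0.1] gap 0.5
Rloc [[0.64, -0.77, -0.0], [0.0, 0.0, 1.0], [-0.77, -0.64, 0.0]]
```

View pics/v4.png

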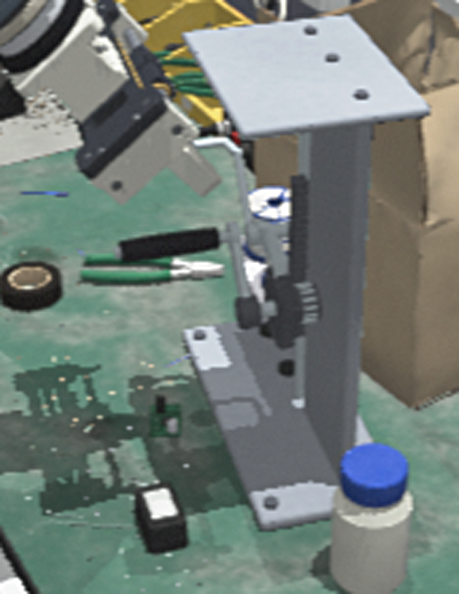

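>>> {"api": "send_rows", "payload": {"moves": [{"dp": [0, 0, -8], "rot": [0, 0, 0], "grip": -1}, {"dp": [-20, 0, -15], "rot": [0, 0, 0], "grip": -1}, {"dp": [-50, 0, -15], "rot": [0, 0, 0], "grip": -1}, {"dp": [-80, 0, -15], "rot": [0, 0, 0], "grip": 0}, {"dp": [-100, 0, -15], "rot": [0, 0, 0], "grip": 0}, {"dp": [-100, 0, -15], "rot": [0, 0, 0], "grip": 0}, {"dp": [-100, 0, -15], "rot": [0, 0, 0], "grip": 0}]}}

```text
time_s: 5.52
position: [472.1, -66.5, 308.7]
ee_rot: [-1.071, 1.147, 0.083]
wrist_force: [0.1, 0.1, -0.4]
finger_gap: 22.3
```

```bash
python3 - <<'E'
from h import *
st();a=vision.get_image("scene")[80:300,230:400,::-1]
cv2.imwrite("pics/v5.png",cv2.resize(a,None,fx=2.7,fy=2.7,interpolation=2))
q=5.5
print(rel(W(-50,41.5+0,43)+19*ori(40)[:,0]),"from grasp")
E
```

```text
t 5.52 q [ 0.03 -0.07  2.08 -0.74  0.75 -0.31] loc [-75.5  23.7 168.7] F_loc [-0.   0.2 -0.4] gap 22.3
Rloc [[0.64, -0.77, -0.0], [0.0, 0.0, 1.0], [-0.77, -0.64, 0.0]]
(array([131. ,  60.6,  17.9]), array([0., 0., 0.])) from grasp
```

View pics/v5.png

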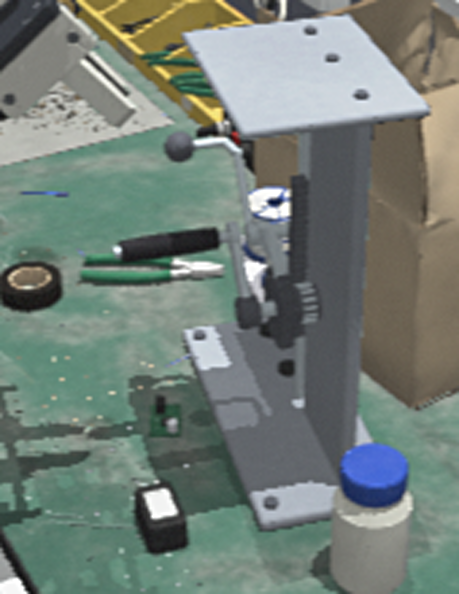

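>>> {"api": "send_rows", "payload": {"moves": [{"dp": [0, 30, 18], "rot": [0, 0, 0], "grip": 0.2}, {"dp": [0, 60.6, 18], "rot": [0, 0, 0], "grip": 0.2}, {"dp": [25, 60.6, 18], "rot": [0, 0, 0], "grip": 0.2}, {"dp": [50, 60.6, 18], "rot": [0, 0, 0], "grip": 0.2}, {"dp": [75, 60.6, 18], "rot": [0, 0, 0], "grip": 0.2}, {"dp": [95, 60.6, 18], "rot": [0, 0, 0], "grip": 0.2}, {"dp": [112, 60.6, 18], "rot": [0, 0, 0], "grip": 0.2}, {"dp": [124, 60.6, 18], "rot": [0, 0, 0], "grip": 0.2}, {"dp": [131, 60.6, 18], "rot": [0, 0, 0], "grip": 0.2}, {"dp": [131, 60.6, 18], "rot": [0, 0, 0], "grip": 0.2}, {"dp": [131, 60.6, 18], "rot": [0, 0, 0], "grip": 0.2}]}}

```text
time_s: 6.48
position: [511.4, -79.8, 168.1]
ee_rot: [-1.07, 1.151, 0.084]
wrist_force: [-0.4, -0.3, -0.1]
finger_gap: 55.7
```

```bash
python3 - <<'E'
from h import *
st();a=vision.get_image("scene")[80:300,230:400,::-1]
cv2.imwrite("pics/v6.png",cv2.resize(a,None,fx=2.7,fy=2.7,interpolation=2))
E
```

```text
t 6.48 q [-0.01  0.24  2.16 -1.19  0.5   0.21] loc [-38.   41.4  28.1] F_loc [-0.1 -0.5 -0.1] gap 55.7
Rloc [[0.64, -0.77, 0.0], [-0.0, 0.0, 1.0], [-0.77, -0.64, -0.0]]
```

View pics/v6.png

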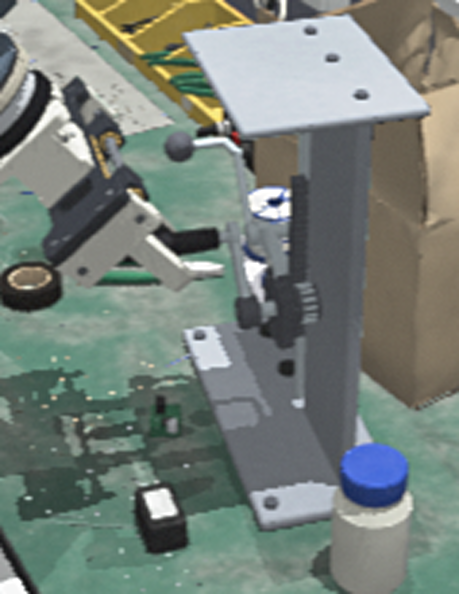

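```bash
cat > kin.py <<'E'
from h import *
from scipy.optimize import least_squares
Q=np.array([[1.09139,.35123,1.65240,0,1.13910,-.0846],[.46,-.21,2.28,-.82,.97,.1],[-.27,.04,2.2,-.88,.41,-.34],[-.1,.12,2.1,-.92,.52,-.18],[-.08,.14,2.08,-.92,.54,-.16],[.03,-.07,2.08,-.74,.75,-.31]])
X=np.array([[211.37,507.40,218.11],[344.5,33.8,275.4],[464.6,-166.9,229.6],[513.1,-116.4,231.4],[521.8,-107.4,231.5],[472.1,-66.5,308.7]])
s=bot.get_state();Q=np.vstack([Q,s['qpos']]);X=np.vstack([X,s['position']])
E=lambda a,t:R.from_euler(a,t).as_matrix()
def fk(p,q):
    d1,a1,L1,L2,e,lat,d6=p
    R2=E('z',q[0])@E('y',q[1]);R3=R2@E('y',q[2]);R5=R3@E('z',q[3])@E('y',q[4])
    pos=[0,0,d1]+E('z',q[0])@[a1,lat,0]+R2@[0,0,L1]+R3@[e,0,L2]+R5@[0,0,d6]
    R6=R5@E('z',q[5]); return pos,R6
f=lambda p:(np.array([fk(p,q)[0] for q in Q])-X).ravel()
r=least_squares(lambda p:np.r_[f(p),p[[1,4]]*.02],[250,0,420,450,0,40,300]);P=r.x
# tool: map R6 -> tool frame const
T=fk(P,Q[-1])[1].T@R.from_rotvec(s['ee_rot']).as_matrix()
def ik(p,Rt,q0):
    def g(q):
        a,b=fk(P,q);return np.r_[(a-p)/100,R.from_matrix(Rt.T@b@T).as_rotvec()]
    r=least_squares(g,q0);return r.x,np.abs(r.fun).max()
if __name__=="__main__":
    print(P.round(1),f(P).reshape(-1,3).round(1).tolist());print(T.round(2))
    for t in(30,35,40):
      for yaw in (0,):
        q0=s['qpos'].copy();out=[]
        for c in np.arange(5.8,-0.01,-.2):
            Rt=ori(t,1,yaw);q0,e=ik(W(-50,-60*np.sin(c),60*np.cos(c))+19*Rt[:,0],Rt,q0);out.append(q0)
            if e>.01:print("err",c,e)
        o=np.array(out);print(t,o.min(0).round(2),o.max(0).round(2),"maxstep",np.abs(np.diff(o,axis=0)).max(0).round(2))
        print(o[:,3].round(2))
E
python3 kin.py
```

```text
[ 2.591e+02 -4.000e-01  4.913e+02  4.387e+02  4.440e+01  4.720e+01
  2.791e+02] [[-0.5, 0.5, -1.2], [-0.1, 1.7, 1.7], [-0.2, -1.6, -1.0], [1.1, 1.4, 1.5], [0.0, -1.6, -0.5], [-1.4, -0.5, -0.3], [-0.9, 0.0, -0.1]]
[[-0.  0. -1.]
 [ 0.  1.  0.]
 [ 1. -0. -0.]]
30 [-0.3   0.13  2.07 -1.36  0.26 -0.5 ] [-0.04  0.42  2.27 -0.63  0.53  0.29] maxstep [0.03 0.03 0.02 0.11 0.03 0.12]
[-0.67 -0.69 -0.72 -0.75 -0.78 -0.82 -0.87 -0.92 -0.98 -1.05 -1.12 -1.18
 -1.25 -1.3  -1.34 -1.36 -1.35 -1.31 -1.23 -1.13 -1.02 -0.91 -0.82 -0.75
 -0.7  -0.66 -0.64 -0.63 -0.63 -0.64]
35 [-0.27  0.13  2.11 -1.77  0.28 -0.21] [-0.    0.44  2.31 -0.88  0.49  0.71] maxstep [0.03 0.03 0.02 0.13 0.03 0.14]
[-0.9  -0.93 -0.96 -0.99 -1.04 -1.09 -1.15 -1.21 -1.29 -1.36 -1.45 -1.53
 -1.6  -1.67 -1.73 -1.76 -1.77 -1.76 -1.71 -1.63 -1.52 -1.39 -1.26 -1.14
 -1.04 -0.98 -0.93 -0.9  -0.88 -0.88]
40 [-0.24  0.14  2.14 -2.05  0.33  0.1 ] [ 0.03  0.46  2.35 -1.16  0.5   1.  ] maxstep [0.03 0.04 0.02 0.13 0.02 0.13]
[-1.16 -1.18 -1.21 -1.25 -1.29 -1.35 -1.41 -1.48 -1.55 -1.63 -1.71 -1.78
 -1.86 -1.92 -1.98 -2.02 -2.04 -2.05 -2.03 -1.98 -1.91 -1.8  -1.68 -1.56
 -1.44 -1.34 -1.27 -1.21 -1.18 -1.16]
```

```bash
python3 - <<'E'
from h import *
Rt=ori(30);print(rel(W(-51,41.5,43)+19*Rt[:,0],Rt))
E
```

```text
(array([-0.5,  4. , -0.2]), array([-0. ,  0. ,  9.9]))
```

>>> {"api": "send_rows", "payload": {"moves": [{"dp": [0, 2, 0], "rot": [0, 0, 5], "grip": 0.2}, {"dp": [0, 4, 0], "rot": [0, 0, 10], "grip": 0.2}, {"dp": [0, 4, 0], "rot": [0, 0, 10], "grip": 0}, {"dp": [0, 4, 0], "rot": [0, 0, 10], "grip": -1}, {"dp": [0, 4, 0], "rot": [0, 0, 10], "grip": -1}, {"dp": [0, 4, 0], "rot": [0, 0, 10], "grip": -1}, {"dp": [0, 4, 0], "rot": [0, 0, 10], "grip": -1}, {"dp": [0, 4, 0], "rot": [0, 0, 10], "grip": -1}, {"dp": [0, 4, 0], "rot": [0, 0, 10], "grip": -1}, {"dp": [0, 4, 0], "rot": [0, 0, 10], "grip": -1}], "newtons": 25}}

```text
time_s: 7.37
position: [509.5, -77.0, 166.2]
ee_rot: [-0.969, 1.241, 0.221]
wrist_force: [-2.4, 4.0, 2.5]
finger_gap: 18.0
```

```bash
python3 - <<'E'
from h import *
st();a=vision.get_image("scene")[80:300,230:400,::-1]
cv2.imwrite("pics/v7.png",cv2.resize(a,None,fx=2.7,fy=2.7,interpolation=2))
st()
E
```

```text
t 7.37 q [-0.07  0.23  2.08 -0.7   0.52 -0.31] loc [-41.4  42.1  26.2] F_loc [-4.5  1.2  2.5] gap 18.0
Rloc [[0.5, -0.87, -0.0], [0.0, -0.0, 1.0], [-0.87, -0.5, 0.0]]
t 7.42 q [-0.07  0.23  2.08 -0.7   0.52 -0.31] loc [-41.3  42.   26.2] F_loc [-4.3  2.2  1.3] gap 18.1
Rloc [[0.5, -0.87, -0.0], [0.0, -0.0, 1.0], [-0.87, -0.5, 0.0]]
```

View pics/v7.png

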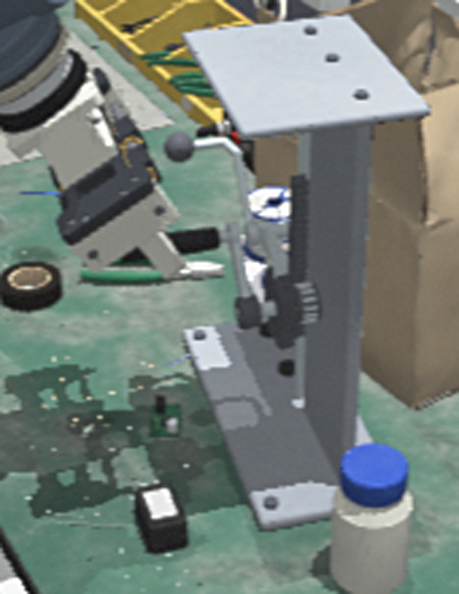

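```bash
cat > crank.py <<'E'
from h import *
import json
def rows(q0,qs,r=60):
    for q in qs:
        dy=-r*(np.sin(q)-np.sin(q0));dz=r*(np.cos(q)-np.cos(q0))
        print(round(q,3),[round(-.866*dz,1),round(-.5*dz,1),round(dy,1)])
E
python3 -c "
from crank import *
rows(5.51,[5.55,5.6,5.65,5.7,5.75,5.79,5.81])"
```

```text
5.55 [np.float64(-1.4), np.float64(-0.8), np.float64(-1.8)]
5.6 [np.float64(-3.1), np.float64(-1.8), np.float64(-4.0)]
5.65 [np.float64(-4.7), np.float64(-2.7), np.float64(-6.4)]
5.7 [np.float64(-6.2), np.float64(-3.6), np.float64(-8.9)]
5.75 [np.float64(-7.6), np.float64(-4.4), np.float64(-11.4)]
5.79 [np.float64(-8.6), np.float64(-5.0), np.float64(-13.5)]
5.81 [np.float64(-9.1), np.float64(-5.2), np.float64(-14.6)]
```

>>> {"api": "send_rows", "payload": {"moves": [{"dp": [-1.4, -0.8, -1.8], "rot": [0, 0, 0], "grip": -1}, {"dp": [-3.1, -1.8, -4], "rot": [0, 0, 0], "grip": -1}, {"dp": [-4.7, -2.7, -6.4], "rot": [0, 0, 0], "grip": -1}, {"dp": [-6.2, -3.6, -8.9], "rot": [0, 0, 0], "grip": -1}, {"dp": [-7.6, -4.4, -11.4], "rot": [0, 0, 0], "grip": -1}, {"dp": [-8.6, -5, -13.5], "rot": [0, 0, 0], "grip": -1}, {"dp": [-9.1, -5.2, -14.6], "rot": [0, 0, 0], "grip": -1}, {"dp": [-9.1, -5.2, -14.6], "rot": [0, 0, 0], "grip": -1}, {"dp": [-9.1, -5.2, -14.6], "rot": [0, 0, 0], "grip": -1}, {"dp": [-9.1, -5.2, -14.6], "rot": [0, 0, 0], "grip": -1}, {"dp": [-9.1, -5.2, -14.6], "rot": [0, 0, 0], "grip": -1}, {"dp": [-9.1, -5.2, -14.6], "rot": [0, 0, 0], "grip": -1}]}}

```text
time_s: 8.42
position: [499.3, -87.7, 176.6]
ee_rot: [-0.968, 1.241, 0.221]
wrist_force: [-1.6, 5.6, 0.7]
finger_gap: 18.0
```

```bash
python3 - <<'E'
from h import *
st();a=vision.get_image("scene")[80:300,230:400,::-1]
cv2.imwrite("pics/v8.png",cv2.resize(a,None,fx=2.7,fy=2.7,interpolation=2))
st()
E
```

```text
t 8.42 q [-0.1   0.2   2.1  -0.67  0.52 -0.37] loc [-41.2  27.3  36.6] F_loc [-5.1  2.9  0.7] gap 18.0
Rloc [[0.5, -0.87, -0.0], [0.0, 0.0, 1.0], [-0.87, -0.5, 0.0]]
t 8.47 q [-0.1   0.2   2.1  -0.67  0.52 -0.37] loc [-41.2  27.3  36.6] F_loc [-4.5  3.2  0.2] gap 17.9
Rloc [[0.5, -0.87, -0.0], [0.0, 0.0, 1.0], [-0.87, -0.5, 0.0]]
```

View pics/v8.png

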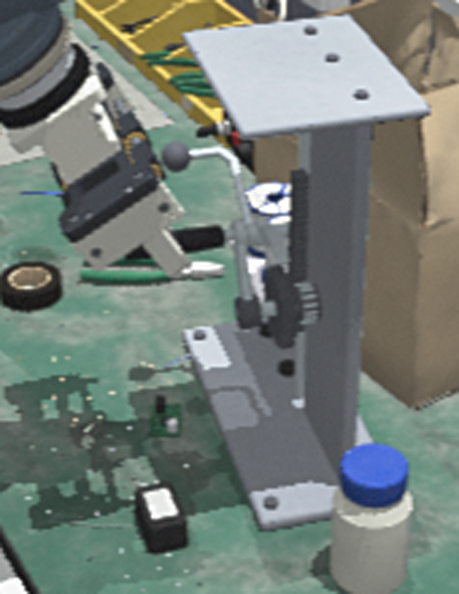

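```bash
python3 -c "
from crank import *
for d in (0,.28):
  t=np.radians(40)-1.4-d
  print((proj('scene',W(-20,48-75*np.sin(t),38+75*np.cos(t)))-[230,80])*2.7)
rows(5.81,[5.78,5.72,5.64,5.55,5.45,5.35,5.25,5.15,5.05,4.97,4.92,4.9])"
```

```text
[182.12387338 146.25408641]
[178.74732837 156.08654979]
5.78 [np.float64(0.7), np.float64(0.4), np.float64(1.6)]
5.72 [np.float64(2.3), np.float64(1.3), np.float64(4.7)]
5.64 [np.float64(4.7), np.float64(2.7), np.float64(8.6)]
5.55 [np.float64(7.6), np.float64(4.4), np.float64(12.8)]
5.45 [np.float64(11.3), np.float64(6.5), np.float64(17.1)]
5.35 [np.float64(15.3), np.float64(8.8), np.float64(20.9)]
5.25 [np.float64(19.6), np.float64(11.3), np.float64(24.2)]
5.15 [np.float64(24.2), np.float64(14.0), np.float64(27.0)]
5.05 [np.float64(29.0), np.float64(16.8), np.float64(29.3)]
4.97 [np.float64(33.0), np.float64(19.1), np.float64(30.7)]
4.92 [np.float64(35.5), np.float64(20.5), np.float64(31.4)]
4.9 [np.float64(36.6), np.float64(21.1), np.float64(31.6)]
```

Ball seen at (176,157), as predicted with the pawl 0.28 rad clear. Lowering now.

>>> {"api": "send_rows", "payload": {"moves": [{"dp": [0.7, 0.4, 1.6], "rot": [0, 0, 0], "grip": -1}, {"dp": [2.3, 1.3, 4.7], "rot": [0, 0, 0], "grip": -1}, {"dp": [4.7, 2.7, 8.6], "rot": [0, 0, 0], "grip": -1}, {"dp": [7.6, 4.4, 12.8], "rot": [0, 0, 0], "grip": -1}, {"dp": [11.3, 6.5, 17.1], "rot": [0, 0, 0], "grip": -1}, {"dp": [15.3, 8.8, 20.9], "rot": [0, 0, 0], "grip": -1}, {"dp": [19.6, 11.3, 24.2], "rot": [0, 0, 0], "grip": -1}, {"dp": [24.2, 14, 27], "rot": [0, 0, 0], "grip": -1}, {"dp": [29, 16.8, 29.3], "rot": [0, 0, 0], "grip": -1}, {"dp": [33, 19.1, 30.7], "rot": [0, 0, 0], "grip": -1}, {"dp": [35.5, 20.5, 31.4], "rot": [0, 0, 0], "grip": -1}, {"dp": [36.6, 21.1, 31.6], "rot": [0, 0, 0], "grip": -1}]}}

```text
time_s: 9.47
position: [521.6, -64.4, 133.9]
ee_rot: [-0.968, 1.24, 0.222]
wrist_force: [0.9, 9.1, -0.7]
finger_gap: 18.0
```

```bash
python3 - <<'E'
from crank import *
st();a=vision.get_image("scene")[80:300,230:400,::-1]
cv2.imwrite("pics/v9.png",cv2.resize(a,None,fx=2.7,fy=2.7,interpolation=2))
st();s=bot.get_state();Rt=R.from_rotvec(s['ee_rot']).as_matrix();print("grasp",loc(s['position']-19*Rt[:,0]))
rows(4.9,[4.87,4.81,4.73,4.64,4.54,4.44,4.34,4.24,4.14,4.06,4.01,3.99])
E
```

```text
t 9.47 q [-0.04  0.31  2.07 -0.8   0.48 -0.17] loc [-41.4  59.5  -6.1] F_loc [-5.7  7.2 -0.7] gap 18.0
Rloc [[0.5, -0.87, -0.0], [0.0, -0.0, 1.0], [-0.87, -0.5, 0.0]]
t 9.52 q [-0.04  0.31  2.07 -0.8   0.48 -0.17] loc [-41.4  59.5  -6.2] F_loc [-5.3  6.2 -1.1] gap 17.8
Rloc [[0.5, -0.87, -0.0], [0.0, -0.0, 1.0], [-0.87, -0.5, 0.0]]
grasp [-50.89593523  59.4878827   10.30337451]
4.87 [np.float64(1.5), np.float64(0.9), np.float64(0.3)]
4.81 [np.float64(4.6), np.float64(2.7), np.float64(0.8)]
4.73 [np.float64(8.8), np.float64(5.1), np.float64(1.0)]
4.64 [np.float64(13.4), np.float64(7.8), np.float64(0.9)]
4.54 [np.float64(18.6), np.float64(10.7), np.float64(0.2)]
4.44 [np.float64(23.7), np.float64(13.7), np.float64(-1.2)]
4.34 [np.float64(28.6), np.float64(16.5), np.float64(-3.1)]
4.24 [np.float64(33.3), np.float64(19.2), np.float64(-5.5)]
4.14 [np.float64(37.8), np.float64(21.8), np.float64(-8.5)]
4.06 [np.float64(41.2), np.float64(23.8), np.float64(-11.3)]
4.01 [np.float64(43.3), np.float64(25.0), np.float64(-13.1)]
3.99 [np.float64(44.0), np.float64(25.4), np.float64(-13.9)]
```

View pics/v9.png

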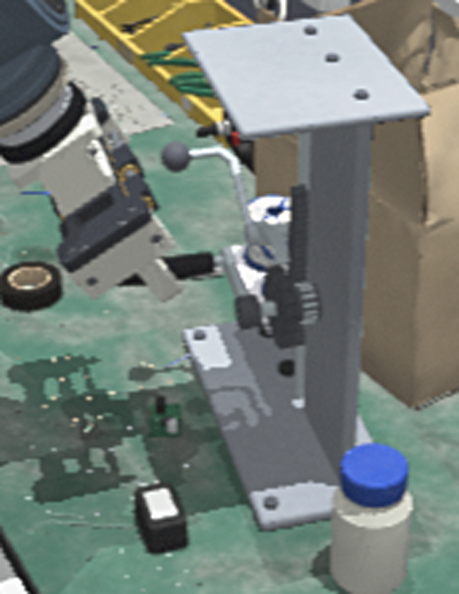

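>>> {"api": "send_rows", "payload": {"moves": [{"dp": [1.5, 0.9, 0.3], "rot": [0, 0, 0], "grip": -1}, {"dp": [4.6, 2.7, 0.8], "rot": [0, 0, 0], "grip": -1}, {"dp": [8.8, 5.1, 1.0], "rot": [0, 0, 0], "grip": -1}, {"dp": [13.4, 7.8, 0.9], "rot": [0, 0, 0], "grip": -1}, {"dp": [18.6, 10.7, 0.2], "rot": [0, 0, 0], "grip": -1}, {"dp": [23.7, 13.7, -1.2], "rot": [0, 0, 0], "grip": -1}, {"dp": [28.6, 16.5, -3.1], "rot": [0, 0, 0], "grip": -1}, {"dp": [33.3, 19.2, -5.5], "rot": [0, 0, 0], "grip": -1}, {"dp": [37.8, 21.8, -8.5], "rot": [0, 0, 0], "grip": -1}, {"dp": [41.2, 23.8, -11.3], "rot": [0, 0, 0], "grip": -1}, {"dp": [43.3, 25.0, -13.1], "rot": [0, 0, 0], "grip": -1}, {"dp": [44, 25.4, -13.9], "rot": [0, 0, 0], "grip": -1}]}}

```text
time_s: 10.52
position: [511.4, -74.9, 82.9]
ee_rot: [-0.968, 1.242, 0.222]
wrist_force: [1.5, 4.7, -8.4]
finger_gap: 18.1
```

```bash
python3 - <<'E'
from crank import *
st();s=bot.get_state();Rt=R.from_rotvec(s['ee_rot']).as_matrix();print("grasp",loc(s['position']-19*Rt[:,0]),60*np.sin(-3.99),60*np.cos(3.99))
rows(3.99,[3.96,3.9,3.82,3.73,3.63,3.53,3.43,3.33,3.23,3.15,3.10,3.08])
E
```

```text
t 10.52 q [-0.06  0.41  2.13 -1.05  0.38  0.08] loc [-41.4  44.9 -57.1] F_loc [-2.2  4.4 -8.4] gap 18.1
Rloc [[0.5, -0.87, -0.0], [0.0, -0.0, 1.0], [-0.87, -0.5, 0.0]]
grasp [-50.89904647  44.84718547 -40.57271119] 45.01369969379514 -39.6707302664928
3.96 [np.float64(1.2), np.float64(0.7), np.float64(-1.2)]
3.9 [np.float64(3.4), np.float64(1.9), np.float64(-3.7)]
3.82 [np.float64(6.1), np.float64(3.5), np.float64(-7.4)]
3.73 [np.float64(8.9), np.float64(5.1), np.float64(-11.7)]
3.63 [np.float64(11.5), np.float64(6.7), np.float64(-16.9)]
3.53 [np.float64(13.7), np.float64(7.9), np.float64(-22.3)]
3.43 [np.float64(15.5), np.float64(8.9), np.float64(-27.9)]
3.33 [np.float64(16.7), np.float64(9.6), np.float64(-33.8)]
3.23 [np.float64(17.4), np.float64(10.0), np.float64(-39.7)]
3.15 [np.float64(17.6), np.float64(10.2), np.float64(-44.5)]
3.1 [np.float64(17.6), np.float64(10.1), np.float64(-47.5)]
3.08 [np.float64(17.5), np.float64(10.1), np.float64(-48.7)]
```

>>> {"api": "send_rows", "payload": {"moves": [{"dp": [1.2, 0.7, -1.2], "rot": [0, 0, 0], "grip": -1}, {"dp": [3.4, 1.9, -3.7], "rot": [0, 0, 0], "grip": -1}, {"dp": [6.1, 3.5, -7.4], "rot": [0, 0, 0], "grip": -1}, {"dp": [8.9, 5.1, -11.7], "rot": [0, 0, 0], "grip": -1}, {"dp": [11.5, 6.7, -16.9], "rot": [0, 0, 0], "grip": -1}, {"dp": [13.7, 7.9, -22.3], "rot": [0, 0, 0], "grip": -1}, {"dp": [15.5, 8.9, -27.9], "rot": [0, 0, 0], "grip": -1}, {"dp": [16.7, 9.6, -33.8], "rot": [0, 0, 0], "grip": -1}, {"dp": [17.4, 10, -39.7], "rot": [0, 0, 0], "grip": -1}, {"dp": [17.6, 10.2, -44.5], "rot": [0, 0, 0], "grip": -1}, {"dp": [17.6, 10.1, -47.5], "rot": [0, 0, 0], "grip": -1}, {"dp": [17.5, 10.1, -48.7], "rot": [0, 0, 0], "grip": -1}]}}

```text
time_s: 11.52
position: [477.3, -110.6, 63.5]
ee_rot: [-0.968, 1.242, 0.22]
wrist_force: [-2.2, -1.2, -6.0]
finger_gap: 17.8
```

```bash
python3 - <<'E'
from crank import *
st();s=bot.get_state();Rt=R.from_rotvec(s['ee_rot']).as_matrix();print("grasp",loc(s['position']-19*Rt[:,0]),60*np.sin(-3.08),60*np.cos(3.08))
a=vision.get_image("scene")[80:300,230:400,::-1]
cv2.imwrite("pics/v10.png",cv2.resize(a,None,fx=2.7,fy=2.7,interpolation=2))
rows(3.08,[3.05,2.99,2.91,2.82,2.72,2.62,2.52,2.42,2.32,2.24,2.19,2.17])
E
```

```text
t 11.52 q [-0.16  0.41  2.21 -1.33  0.3   0.29] loc [-41.2  -4.4 -76.5] F_loc [-0.7 -2.4 -6. ] gap 17.8
Rloc [[0.5, -0.87, 0.0], [-0.0, 0.0, 1.0], [-0.87, -0.5, 0.0]]
grasp [-50.64233986  -4.39664673 -60.06828081] -3.693223045794789 -59.88622632570874
3.05 [np.float64(-0.1), np.float64(-0.1), np.float64(-1.8)]
2.99 [np.float64(-0.5), np.float64(-0.3), np.float64(-5.4)]
2.91 [np.float64(-1.3), np.float64(-0.7), np.float64(-10.1)]
2.82 [np.float64(-2.6), np.float64(-1.5), np.float64(-15.3)]
2.72 [np.float64(-4.5), np.float64(-2.6), np.float64(-20.9)]
2.62 [np.float64(-6.8), np.float64(-3.9), np.float64(-26.2)]
2.52 [np.float64(-9.6), np.float64(-5.6), np.float64(-31.2)]
2.42 [np.float64(-12.9), np.float64(-7.4), np.float64(-35.9)]
2.32 [np.float64(-16.5), np.float64(-9.5), np.float64(-40.2)]
2.24 [np.float64(-19.6), np.float64(-11.3), np.float64(-43.4)]
2.19 [np.float64(-21.7), np.float64(-12.5), np.float64(-45.2)]
2.17 [np.float64(-22.6), np.float64(-13.0), np.float64(-45.9)]
```

View pics/v10.png

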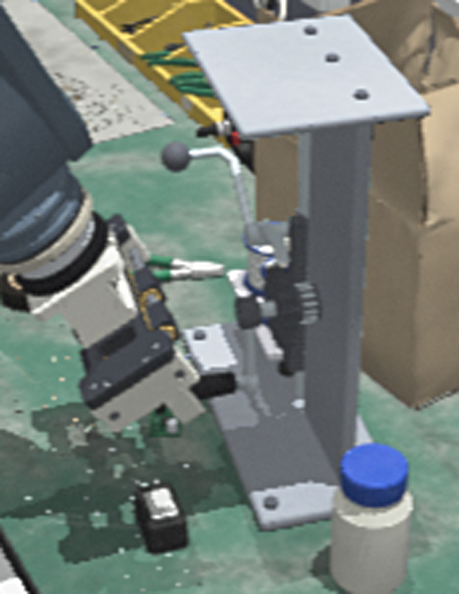

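>>> {"api": "send_rows", "payload": {"moves": [{"dp": [-0.1, -0.1, -1.8], "rot": [0, 0, 0], "grip": -1}, {"dp": [-0.5, -0.3, -5.4], "rot": [0, 0, 0], "grip": -1}, {"dp": [-1.3, -0.7, -10.1], "rot": [0, 0, 0], "grip": -1}, {"dp": [-2.6, -1.5, -15.3], "rot": [0, 0, 0], "grip": -1}, {"dp": [-4.5, -2.6, -20.9], "rot": [0, 0, 0], "grip": -1}, {"dp": [-6.8, -3.9, -26.2], "rot": [0, 0, 0], "grip": -1}, {"dp": [-9.6, -5.6, -31.2], "rot": [0, 0, 0], "grip": -1}, {"dp": [-12.9, -7.4, -35.9], "rot": [0, 0, 0], "grip": -1}, {"dp": [-16.5, -9.5, -40.2], "rot": [0, 0, 0], "grip": -1}, {"dp": [-19.6, -11.3, -43.4], "rot": [0, 0, 0], "grip": -1}, {"dp": [-21.7, -12.5, -45.2], "rot": [0, 0, 0], "grip": -1}, {"dp": [-22.6, -13, -45.9], "rot": [0, 0, 0], "grip": -1}]}}

```text
time_s: 12.57
position: [446.1, -143.5, 90.5]
ee_rot: [-0.969, 1.239, 0.22]
wrist_force: [-2.3, 1.4, 1.1]
finger_gap: 17.9
```

```bash
python3 - <<'E'
from crank import *
st();s=bot.get_state();Rt=R.from_rotvec(s['ee_rot']).as_matrix();print("grasp",loc(s['position']-19*Rt[:,0]),60*np.sin(-2.17),60*np.cos(2.17))
rows(2.17,[2.14,2.08,2.0,1.91,1.81,1.71,1.61,1.51,1.41,1.33,1.28,1.26])
E
```

```text
t 12.57 q [-0.27  0.31  2.27 -1.21  0.26  0.07] loc [-40.8 -49.7 -49.5] F_loc [-2.6 -0.6  1.1] gap 17.9
Rloc [[0.5, -0.87, -0.0], [0.0, 0.0, 1.0], [-0.87, -0.5, 0.0]]
grasp [-50.25925302 -49.77161127 -33.06238431] -49.547099586336486 -33.83910345416461
2.14 [np.float64(-1.3), np.float64(-0.8), np.float64(-1.0)]
2.08 [np.float64(-4.0), np.float64(-2.3), np.float64(-2.8)]
2.0 [np.float64(-7.7), np.float64(-4.4), np.float64(-5.0)]
1.91 [np.float64(-12.0), np.float64(-6.9), np.float64(-7.0)]
1.81 [np.float64(-17.0), np.float64(-9.8), np.float64(-8.7)]
1.71 [np.float64(-22.1), np.float64(-12.8), np.float64(-9.9)]
1.61 [np.float64(-27.3), np.float64(-15.7), np.float64(-10.4)]
1.51 [np.float64(-32.5), np.float64(-18.7), np.float64(-10.3)]
1.41 [np.float64(-37.6), np.float64(-21.7), np.float64(-9.7)]
1.33 [np.float64(-41.7), np.float64(-24.1), np.float64(-8.7)]
1.28 [np.float64(-44.2), np.float64(-25.5), np.float64(-7.9)]
1.26 [np.float64(-45.2), np.float64(-26.1), np.float64(-7.6)]
```

>>> {"api": "send_rows", "payload": {"moves": [{"dp": [-1.3, -0.8, -1], "rot": [0, 0, 0], "grip": -1}, {"dp": [-4, -2.3, -2.8], "rot": [0, 0, 0], "grip": -1}, {"dp": [-7.7, -4.4, -5], "rot": [0, 0, 0], "grip": -1}, {"dp": [-12, -6.9, -7], "rot": [0, 0, 0], "grip": -1}, {"dp": [-17, -9.8, -8.7], "rot": [0, 0, 0], "grip": -1}, {"dp": [-22.1, -12.8, -9.9], "rot": [0, 0, 0], "grip": -1}, {"dp": [-27.3, -15.7, -10.4], "rot": [0, 0, 0], "grip": -1}, {"dp": [-32.5, -18.7, -10.3], "rot": [0, 0, 0], "grip": -1}, {"dp": [-37.6, -21.7, -9.7], "rot": [0, 0, 0], "grip": -1}, {"dp": [-41.7, -24.1, -8.7], "rot": [0, 0, 0], "grip": -1}, {"dp": [-44.2, -25.5, -7.9], "rot": [0, 0, 0], "grip": -1}, {"dp": [-45.2, -26.1, -7.6], "rot": [0, 0, 0], "grip": -1}]}}

```text
time_s: 13.57
position: [441.8, -148.2, 142.6]
ee_rot: [-0.969, 1.238, 0.22]
wrist_force: [1.9, 6.4, -0.6]
finger_gap: 17.8
```

```bash
python3 - <<'E'
from crank import *
st();s=bot.get_state();Rt=R.from_rotvec(s['ee_rot']).as_matrix();print("grasp",loc(s['position']-19*Rt[:,0]),60*np.sin(-1.26),60*np.cos(1.26))
a=vision.get_image("scene")[80:300,230:400,::-1]
cv2.imwrite("pics/v11.png",cv2.resize(a,None,fx=2.7,fy=2.7,interpolation=2))
rows(1.26,[1.23,1.17,1.09,1.0,.9,.8,.7,.6,.5,.41,.33,.27])
E
```

```text
t 13.57 q [-0.29  0.17  2.25 -0.77  0.33 -0.41] loc [-40.6 -56.2   2.6] F_loc [-3.1  5.9 -0.6] gap 17.8
Rloc [[0.5, -0.87, -0.0], [0.0, -0.0, 1.0], [-0.87, -0.5, 0.0]]
grasp [-50.12485048 -56.24655522  19.07354191] -57.125420495430944 18.34901450269736
1.23 [np.float64(-1.5), np.float64(-0.9), np.float64(0.6)]
1.17 [np.float64(-4.4), np.float64(-2.5), np.float64(1.9)]
1.09 [np.float64(-8.1), np.float64(-4.7), np.float64(3.9)]
1.0 [np.float64(-12.2), np.float64(-7.0), np.float64(6.6)]
0.9 [np.float64(-16.4), np.float64(-9.5), np.float64(10.1)]
0.8 [np.float64(-20.3), np.float64(-11.7), np.float64(14.1)]
0.7 [np.float64(-23.9), np.float64(-13.8), np.float64(18.5)]
0.6 [np.float64(-27.0), np.float64(-15.6), np.float64(23.2)]
0.5 [np.float64(-29.7), np.float64(-17.2), np.float64(28.4)]
0.41 [np.float64(-31.8), np.float64(-18.3), np.float64(33.2)]
0.33 [np.float64(-33.3), np.float64(-19.2), np.float64(37.7)]
0.27 [np.float64(-34.2), np.float64(-19.7), np.float64(41.1)]
```

View pics/v11.png

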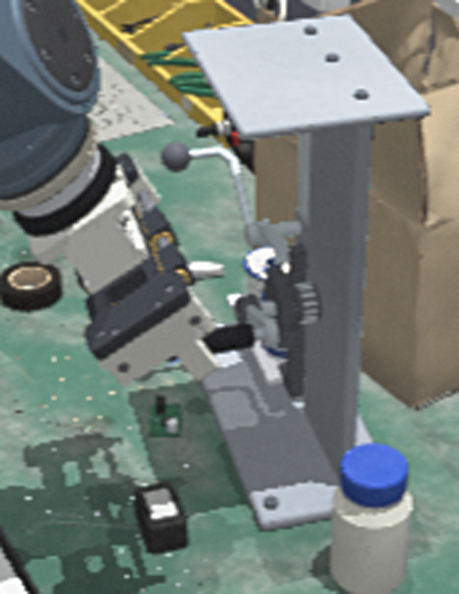

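>>> {"api": "send_rows", "payload": {"moves": [{"dp": [-1.5, -0.9, 0.6], "rot": [0, 0, 0], "grip": -1}, {"dp": [-4.4, -2.5, 1.9], "rot": [0, 0, 0], "grip": -1}, {"dp": [-8.1, -4.7, 3.9], "rot": [0, 0, 0], "grip": -1}, {"dp": [-12.2, -7, 6.6], "rot": [0, 0, 0], "grip": -1}, {"dp": [-16.4, -9.5, 10.1], "rot": [0, 0, 0], "grip": -1}, {"dp": [-20.3, -11.7, 14.1], "rot": [0, 0, 0], "grip": -1}, {"dp": [-23.9, -13.8, 18.5], "rot": [0, 0, 0], "grip": -1}, {"dp": [-27, -15.6, 23.2], "rot": [0, 0, 0], "grip": -1}, {"dp": [-29.7, -17.2, 28.4], "rot": [0, 0, 0], "grip": -1}, {"dp": [-31.8, -18.3, 33.2], "rot": [0, 0, 0], "grip": -1}, {"dp": [-33.3, -19.2, 37.7], "rot": [0, 0, 0], "grip": -1}, {"dp": [-34.2, -19.7, 41.1], "rot": [0, 0, 0], "grip": -1}]}}

```text
time_s: 14.62
position: [470.0, -118.5, 181.2]
ee_rot: [-0.969, 1.239, 0.221]
wrist_force: [5.6, 1.0, -8.3]
finger_gap: 17.9
```

```bash
python3 - <<'E'
from crank import *
st();s=bot.get_state();Rt=R.from_rotvec(s['ee_rot']).as_matrix();print("grasp",loc(s['position']-19*Rt[:,0]),60*np.sin(-.27),60*np.cos(.27))
rows(.27,[.24,.2,.15,.1,.06,.03,0,-.03,-.05])
E
```

```text
t 14.62 q [-0.19  0.14  2.16 -0.63  0.48 -0.48] loc [-41.  -15.2  41.2] F_loc [ 3.3  4.6 -8.3] gap 17.9
Rloc [[0.5, -0.87, -0.0], [0.0, -0.0, 1.0], [-0.87, -0.5, 0.0]]
grasp [-50.47680726 -15.25002415  57.70009428] -16.00388620132987 57.82625378195343
0.24 [np.float64(-0.4), np.float64(-0.2), np.float64(1.7)]
0.2 [np.float64(-0.8), np.float64(-0.5), np.float64(4.1)]
0.15 [np.float64(-1.3), np.float64(-0.8), np.float64(7.0)]
0.1 [np.float64(-1.6), np.float64(-0.9), np.float64(10.0)]
0.06 [np.float64(-1.8), np.float64(-1.0), np.float64(12.4)]
0.03 [np.float64(-1.9), np.float64(-1.1), np.float64(14.2)]
0 [np.float64(-1.9), np.float64(-1.1), np.float64(16.0)]
-0.03 [np.float64(-1.9), np.float64(-1.1), np.float64(17.8)]
-0.05 [np.float64(-1.8), np.float64(-1.0), np.float64(19.0)]
```

>>> {"api": "send_rows", "payload": {"moves": [{"dp": [-0.4, -0.2, 1.7], "rot": [0, 0, 0], "grip": -1}, {"dp": [-0.8, -0.5, 4.1], "rot": [0, 0, 0], "grip": -1}, {"dp": [-1.3, -0.8, 7], "rot": [0, 0, 0], "grip": -1}, {"dp": [-1.6, -0.9, 10], "rot": [0, 0, 0], "grip": -1}, {"dp": [-1.8, -1, 12.4], "rot": [0, 0, 0], "grip": -1}, {"dp": [-1.9, -1.1, 14.2], "rot": [0, 0, 0], "grip": -1}, {"dp": [-1.9, -1.1, 15.5], "rot": [0, 0, 0], "grip": -1}, {"dp": [-1.9, -1.1, 16.5], "rot": [0, 0, 0], "grip": -1}, {"dp": [-1.9, -1.1, 16.5], "rot": [0, 0, 0], "grip": -1}, {"dp": [-1.9, -1.1, 16.5], "rot": [0, 0, 0], "grip": -1}]}}

```text
time_s: 15.45
position: [480.6, -107.2, 183.3]
ee_rot: [-0.968, 1.241, 0.221]
wrist_force: [3.8, -0.9, -8.1]
finger_gap: 18.0
```

```bash
python3 - <<'E'
from crank import *
st();s=bot.get_state();Rt=R.from_rotvec(s['ee_rot']).as_matrix();print("grasp",loc(s['position']-19*Rt[:,0]))
a=vision.get_image("scene")[80:300,230:400,::-1]
cv2.imwrite("pics/v12.png",cv2.resize(a,None,fx=2.7,fy=2.7,interpolation=2))
E
```

```text
t 15.45 q [-0.15  0.15  2.13 -0.63  0.51 -0.45] loc [-41.1   0.3  43.3] F_loc [ 3.3  2.  -8.1] gap 18.0
Rloc [[0.5, -0.87, -0.0], [0.0, 0.0, 1.0], [-0.87, -0.5, 0.0]]
grasp [-50.57751233   0.2711479   59.80659192]
```

View pics/v12.png

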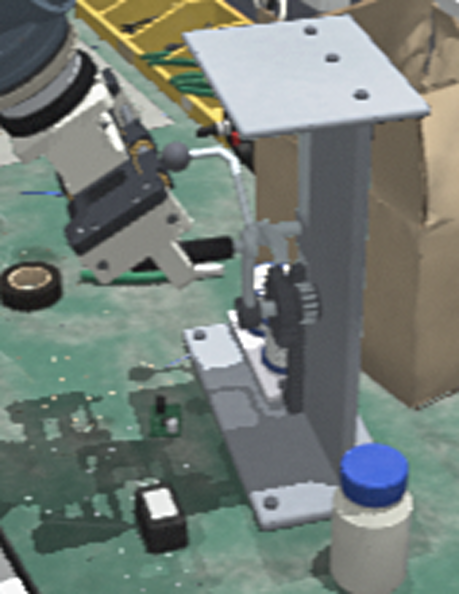

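>>> {"api": "send_rows", "payload": {"moves": [{"dp": [0, 0, 1], "rot": [0, 0, 0], "grip": -1}, {"dp": [0, 0, 2], "rot": [0, 0, 0], "grip": -1}, {"dp": [0, 0, 3], "rot": [0, 0, 0], "grip": -1}, {"dp": [0, 0, 3], "rot": [0, 0, 0], "grip": -1}, {"dp": [0, 0, 3], "rot": [0, 0, 0], "grip": -1}]}}

```text
time_s: 15.92
position: [481.4, -106.3, 183.1]
ee_rot: [-0.969, 1.246, 0.22]
wrist_force: [-4.5, -11.7, -4.8]
finger_gap: 17.9
```

```bash
python3 -c "
from h import *
st()"
```

```text
t 15.92 q [-0.15  0.15  2.13 -0.64  0.51 -0.44] loc [-41.3   1.5  43.1] F_loc [  4.9 -11.5  -4.8] gap 17.9
Rloc [[0.5, -0.87, 0.0], [-0.0, 0.0, 1.0], [-0.87, -0.5, -0.0]]
```

>>> {"api": "send_rows", "payload": {"moves": [{"dp": [0, 0, -0.8], "rot": [0, 0, 0], "grip": -1}, {"dp": [0, 0, -0.8], "rot": [0, 0, 0], "grip": 0}, {"dp": [0, 0, -0.8], "rot": [0, 0, 0], "grip": 0}, {"dp": [0, 0, -0.8], "rot": [0, 0, 0], "grip": 0}, {"dp": [0, 0, -0.8], "rot": [0, 0, 0], "grip": 0}, {"dp": [-10, 0, -0.8], "rot": [0, 0, 0], "grip": 0}, {"dp": [-30, 0, -0.8], "rot": [0, 0, 0], "grip": 0}, {"dp": [-50, 10, -0.8], "rot": [0, 0, 0], "grip": 0}, {"dp": [-75, 40, -0.8], "rot": [0, 0, 0], "grip": 0}, {"dp": [-100, 70, -0.8], "rot": [0, 0, 0], "grip": 0}, {"dp": [-110, 90, -0.8], "rot": [0, 0, 0], "grip": 0}, {"dp": [-110, 90, -0.8], "rot": [0, 0, 0], "grip": 0}]}}

```text
time_s: 16.92
position: [384.3, -11.4, 234.5]
ee_rot: [-0.969, 1.239, 0.222]
wrist_force: [0.2, 0.1, -0.4]
finger_gap: 46.4
```

```bash
python3 - <<'E'
from h import *
st();a=vision.get_image("scene")[80:300,230:400,::-1]
cv2.imwrite("pics/v13.png",cv2.resize(a,None,fx=2.7,fy=2.7,interpolation=2));st()
E
```

```text
t 16.92 q [ 0.13 -0.12  2.25 -0.6   0.76 -0.28] loc [-177.     2.3   94.5] F_loc [ 0.1  0.2 -0.4] gap 46.4
Rloc [[0.5, -0.87, -0.0], [0.0, -0.0, 1.0], [-0.87, -0.5, 0.0]]
t 16.97 q [ 0.13 -0.11  2.25 -0.6   0.75 -0.29] loc [-175.4    2.9   94.7] F_loc [-0.2 -0.  -0.4] gap 46.3
Rloc [[0.5, -0.87, -0.0], [0.0, -0.0, 1.0], [-0.87, -0.5, 0.0]]
```

View pics/v13.png

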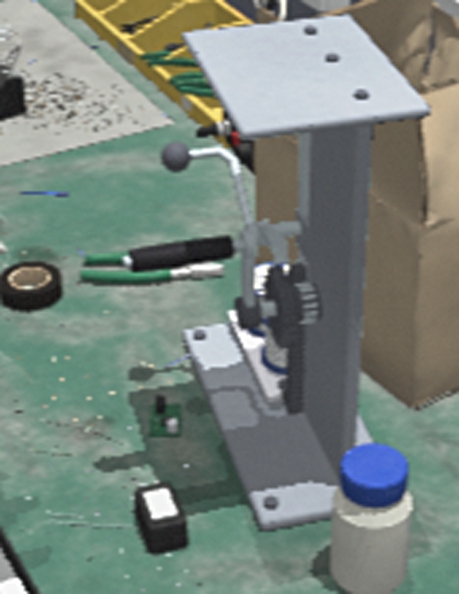

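>>> {"api": "send_rows", "payload": {"moves": [{"dp": [0, 0, 0], "rot": [0, 0, 0], "grip": 0}, {"dp": [0, 0, 0], "rot": [0, 0, 0], "grip": 0}, {"dp": [0, 0, 0], "rot": [0, 0, 0], "grip": 0}, {"dp": [0, 0, 0], "rot": [0, 0, 0], "grip": 0}]}}

```text
time_s: 17.3
position: [386.9, -13.9, 233.8]
ee_rot: [-0.968, 1.242, 0.22]
wrist_force: [0.6, -0.1, 0.0]
finger_gap: 46.7
```

```bash
python3 - <<'E'
from h import *
for q in (0,.15,.3):
  print(q,[((proj("scene",W(x,-60*np.sin(q),60*np.cos(q)))-[230,80])*2.7).round(1) for x in(-80,-4)])
a=vision.get_image("scene")[80:300,230:400,::-1];b=cv2.imread("pics/v13.png")
print(np.abs(cv2.resize(a,None,fx=2.7,fy=2.7,interpolation=2).astype(int)-b)[150:,150:].max())
st()
E
```

```text
0 [array([131.8, 260.8]), array([234.3, 246.1])]
0.15 [array([134.2, 268.1]), array([237.4, 253.2])]
0.3 [array([136.8, 276.9]), array([240.6, 261.7])]
9
t 17.35 q [ 0.12 -0.11  2.24 -0.6   0.75 -0.29] loc [-173.5    2.3   93.7] F_loc [ 0.3  0.8 -0.4] gap 46.5
Rloc [[0.5, -0.87, 0.0], [0.0, 0.0, 1.0], [-0.87, -0.5, 0.0]]
```

Grip ends match q = 0, and the scene is still.

```bash
python3 -c "
from cell import ticket
print(ticket.close_job())"
```

```text
the job is handed in; nothing more can be done
None
```

The platform is down, the pawl is clear and the gripper has let go. I handed the job in at about 17.4 s of the 67 s allowed.

**What I did:**
- I tipped the ball lever over with closed fingers. It needed three short pushes, the later two small.
- I took the crank grip with the tool tilted 30°, because at 40° joint 4 would have run past its limit partway round.
- I wound up about 0.3 rad, and the ball then sat where a pawl 0.28 rad clear would put it.
- I let the crank back about 5.8 rad at no more than about 1.2 rad/s until it met the hard stop, where I felt about 11 N of reaction. Then I eased off, opened the fingers and backed away.

**Last checks:**
- **Crank:** in the picture the grip ends lie within 3 enlarged pixels (about 1 camera pixel) of the q = 0 prediction.
- **Movement:** nothing around the lift moved between the last two pictures.
- **Lever and pawl:** the ball is still in its tipped-over, pawl-clear position.
- **Bystanders:** the jar, adapter and board look unmoved by eye against the first pictures; I did not measure them.
- **Contact:** the wrist force is about zero, so the robot touches nothing.

No check failed or disagreed. The state gives no direct reading of crank, pawl or lever, so those results come from the pictures and wrist forces.

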